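Change the mortar slab in the sample changer

TASK

First lift the measured mortar slab out of the loading slot at the front of the sample changer and slide it fully down into the free slot of the white slab rack. Then take the other plain slab, which was already in the rack, slide it fully down into the emptied loading slot, and turn the carousel by its knob to the next click, so that the new slab stands in the reading head. Leave the notched slab in its place and disturb nothing else on the bench.

Things in the scene. Friction and masses are not known exactly. Their poses are not given: they have to be found in the camera images.
- changer: Fixed; round grey base (radius 142 mm, 34 tall) with six-slot carousel (dark plate, light guides); white console (215 x 90, top at 71 mm) on its -y side; white reading head, an arch 52 mm wide, underside at 149, top at 167 mm, over one place of the slot circle. Origin: on the carousel's axis at the worktop; -x is its front, where a small black pointer on the base marks the loading station.
- carousel (a joint): Turn of the carousel about its vertical axis, rad, + counter-clockwise from above; 0 at the start. A spring roller in its notched rim clicks at every 60 degrees (1.047 rad) and pulls it into the nearest click when let go; turning takes about 0.3 N m. The slot at the loading station at 0 is in the reading head at +1.047. Slots lie tangentially on a circle of radius 95 mm.
- knob_grip (a point): Middle of the black bar knob on the carousel's axis, 166 mm above the worktop. The bar is 52 mm long (along this point's x axis, which turns with the carousel), 14 mm wide and 26 mm tall; nothing stands within 65 mm of the axis at that height.
- loading_slot (a point): Fixed on the changer: floor centre of the slot at the loading station, 95 mm in front of the axis, 56 mm above the worktop. Its x runs front to back, across the slab's thickness; y along the slab's width. The slot is a pair of card guides 42 mm tall, 9.6 x 62 mm inside, open in the middle, with flared lips 7 mm tall on top.
- reading_slot (a point): Fixed point of the changer: centre of the slot floor in the reading head, 60 degrees counter-clockwise (seen from above) from the loading slot, same height. Under the arch nothing can be put in from above.
- rack: Fixed white slab rack, base 172 x 92 mm, with three slots like the changer's (card guides 42 mm tall with 7 mm flared lips; 9.6 x 62 mm inside), at x = -56, 0 and +56 mm along its x axis, slab width along y, slot floors 13 mm above the worktop. Origin: centre of its underside.
- free_slot (a point): Centre of the floor of the rack's free slot: the end one at rack x = -56 mm, towards the robot. Axes as the rack's.
- measured_slab: Plain grey mortar slab 60 x 84 x 8 mm (8 along its x, 60 along its y, 84 tall), at the start standing in the loading slot. Origin: centre of its lower edge face; z up the slab, so its top edge is at z = 84 mm.
- new_slab: Plain grey mortar slab of the same size and axes, at the start standing in one of the rack's two filled slots.
- notched_slab: Grey mortar slab of the same outline but with a notch 24 mm wide and 20 mm deep in its top edge, standing in the rack's other filled slot; stays there.
- beaker: Clear beaker, 73 mm across, 91 mm tall, in front of the rack; bystander. Origin: centre of its underside.
- steel_cup: Small steel cup, 54 mm across, 42 mm tall, on the worktop behind the rack; bystander. Origin: centre of its underside.
Mind the look-alikes: they are no part of the job. Leave any blue or green look-alike of the new_slab alone.

How it is judged:
By the outcome, as a careful person would: the job done as asked, in the order asked, and still so for the second after the job is handed in, with the robot touching nothing.
It also fails if it takes over 64 s, if anything falls off the work surface, if the arm or the gripper's body presses on something with over 40 N, if the wrist force passes 120 N, or if a joint passes its speed limit or range.

ROBOT

A 7-joint arm with a two-finger parallel gripper is mounted at the origin on a cart in front of the work surface, level with it; the furniture and walls round the work are solid. World frame = base frame: x ahead of the robot, y to its left, z up, the work surface at z = 0. Lengths are in m, angles in rad, forces in N, time in s.
With the tool pointing down it reaches from about 0.4 to 0.875 m from the base axis. Payload 19.3 kg.
Tool frame: the origin (TCP) lies at the very end of the fingers, on their centre line; the grasp point (between the pads) lies 19 mm behind it; z points along the fingers, y is the line along which they close (so a half turn about z gives the same grasp; the last joint's range is limited). The gripper opens to 85 mm and grips with 20 to 120 N. Pads are 22 mm wide; open, the fingers measure 114 mm over their backs; the gripper's body (76 mm by 85 mm) begins 54 mm behind the grasp point. The pads swing forward as they close: fully open they stand 13 mm farther back than shut.
Start: joints at [1.164, 0.521, -0.036, 1.599, 0.021, 1.021, -0.113], TCP at [0.207, -0.59, 0.211] pointing down, gripper open.
Joint ranges: [-2.91, 2.91], [-0.3, 2.13], [-1.5, 1.42], [0.17, 2.43], [-1.26, 4.41], [0.16, 1.93], [-2.52, 2.52]. Speed limits (rad/s): [1.89, 1.89, 2.39, 2.39, 3.01, 3.01, 3.01].

INTERFACE

Orientations are given as [roll, pitch, yaw] about the fixed x, y, z axes, in that order (R = Rz(yaw) Ry(pitch) Rx(roll)).
In Python, from workcell import observe, grab_frame, job_done gives the robot as it stands.
- The arm moves only by the tool move_arm, never from a script. Its argument "plan" is a list that holds one entry, the list of rows, each a list of 7 numbers: the shift along the tool's x, y, z each as a share of 0.02 m, from -1 to 1, then the turn, a rotation vector about the tool's x, y, z each as a share of 6 degrees, from -1 to 1, then the opening, from -1 (shut) to 1 (fully open). A call has exactly 10 rows; each row shifts and turns the commanded pose from where the row before left it, along the tool's axes as they then stand; what a row does not reach is not made up. A row lasts 1/10 s, in which the tool goes at most 50 mm and 8.59 degrees, less where a joint would pass 70% of its speed; a pose out of reach is approached as far as the arm can. A call with a number of a shift or a turn outside -1 to 1 is refused whole. A call with a gripper value outside its range is refused whole. The fingers move at their own pace and stop on an object; "grip_force" is the grip in N (left out, the last holds). Time passes only in rows, so rows that do not move let the fingers close, or fill a call up. It gives the time, the measured TCP pose, the force, the opening and the grip force at its end, in the units of the state.
- observe(): the state, without advancing time (a new reading comes with each control period).
- grab_frame(name): name is "scene" or "top"; returns a dict with "color" (420x560x3 uint8, red, green, blue), "intrinsics" (3x3 intrinsics, pixels), "position" and "orientation" of the camera in the world. Camera axes: x right, y down, z forward; pixel columns grow to the right and rows downward; lengths in m; the calibration is good to about 2 mm. A picture is of the moment at which its call begins. There is no depth.
- job_done(): hands the job in; it is judged then, once.
The state is a dict: "clock": time; "qpos": joint angles; "qd": joint speeds; "joint_efforts": joint torques, N m; "position": TCP position; "tool_rot": TCP orientation; "force": force on the tool from outside, world axes, zero at the start; "moment": the same for the moment, N m; "grip_width": finger opening in m; "finger_force": force on a finger pad.
Only numpy, scipy, OpenCV 4.12 (cv2) and the standard library are available. Lean on these libraries where they do the work, as an engineer would, in place of code of your own. Each camera call takes 0.05 s, during which the arm holds its last target. There are 200 camera calls.

## Working session

There is one attempt and no reset: what is moved stays moved. The work goes in short steps, Python scripts to look and compute and a tool call to move; the robot and the scene stay as the last step left them, time stands still between calls to the robot, and variables do not carry over. Pictures are saved under pics/ and viewed, at most 10 in all, crops included, and the job is handed in when it is done.

Besides the shell and the picture viewer there is one more tool, called after "Call:" as name(argument=value, ...) on one line, values as JSON. move_arm: Moves the arm, as the interface text tells. Shift numbers are shares of 0.02 m and turn numbers shares of 6 degrees, none past 1 either way. Its arguments: {"type":"object","properties":{"plan":{"type":"array"},"grip_force":{"type":"number"}},"required":["plan"]}

```bash
mkdir -p pics; ls; python3 - <<'E'
from workcell import *
import cv2,numpy as np,pickle
s=observe();print({k:np.round(v,3).tolist() for k,v in s.items()})
d={}
for n in("scene","top"):
    f=grab_frame(n);d[n]=f
    cv2.imwrite(f"pics/{n}0.png",cv2.cvtColor(f["color"],cv2.COLOR_RGB2BGR))
    print(n,f["intrinsics"],f["position"],f["orientation"])
pickle.dump(d,open("f0.pkl","wb"))
E
```

```text
pics
{'clock': 0.0, 'qpos': [1.164, 0.522, -0.036, 1.6, 0.021, 1.021, -0.113], 'qd': [-0.001, -0.001, -0.0, 0.0, 0.001, 0.0, 0.001], 'joint_efforts': [-0.001, -92.711, 1.979, -36.993, 0.018, 0.008, -0.0], 'position': [0.206, -0.59, 0.21], 'tool_rot': [-3.14, 0.0, 0.337], 'force': [0.398, 0.296, 0.459], 'moment': [0.01, -0.017, 0.029], 'finger_force': 0.0, 'grip_width': 0.085}
scene [[471.76862597   0.         273.49387873]
 [  0.         471.76862597 211.07017409]
 [  0.           0.           1.        ]] [-0.45285311  1.04442532  0.7699066 ] [-2.03050734e+00 -5.80779682e-05 -2.34476423e+00]
top [[384.19565465   0.         282.44577387]
 [  0.         384.19565465 209.02425112]
 [  0.           0.           1.        ]] [0.40980631 0.11391298 1.31752992] [-3.08601387 -0.00558208 -1.58180045]
```

View pics/scene0.png

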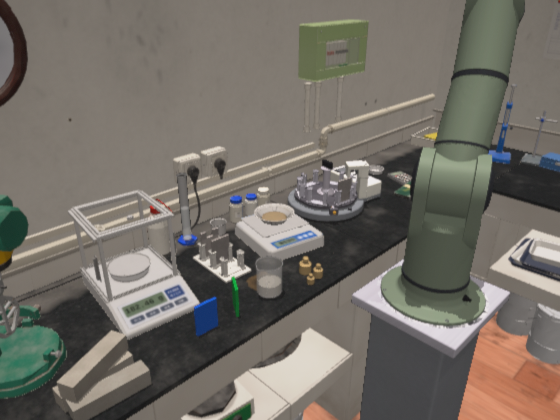

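View pics/top0.png

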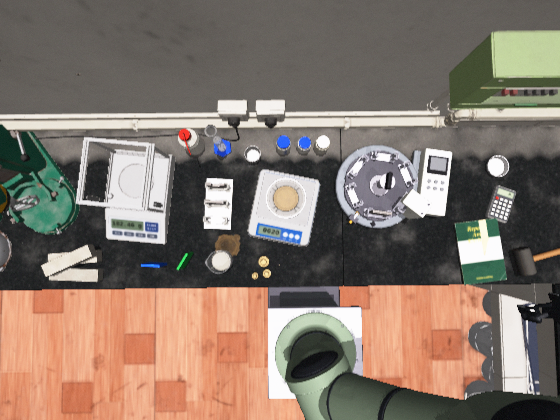

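The scene shows the rack at about (222,256) and the changer at about (327,195). In the top view the rack is at about (217,204), the changer axis at about (382,183), the beaker at (219,262), and the blue and green look-alikes at (150,266) and (182,262). Next I'll enlarge the rack and the changer.

```bash
python3 - <<'E'
import cv2,numpy as np,pickle
d=pickle.load(open("f0.pkl","rb"))
t=d["top"]["color"][:,:,::-1];s=d["scene"]["color"][:,:,::-1]
def c(im,x,y,w,h,k): return cv2.resize(im[y:y+h,x:x+w],None,fx=k,fy=k,interpolation=cv2.INTER_CUBIC)
a=c(t,190,170,60,62,9.5)[:590,:]
b=c(s,185,220,75,62,9.5)[:590]
cv2.imwrite("pics/rack_t.png",cv2.resize(np.hstack([c(t,195,172,50,62,8),c(s,190,218,50,62,8)]),(800,496)))
cv2.imwrite("pics/chg.png",np.hstack([c(t,330,140,100,95,4),c(s,280,150,100,95,4)]))
E
```

```text
(no output)
```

View pics/rack_t.png

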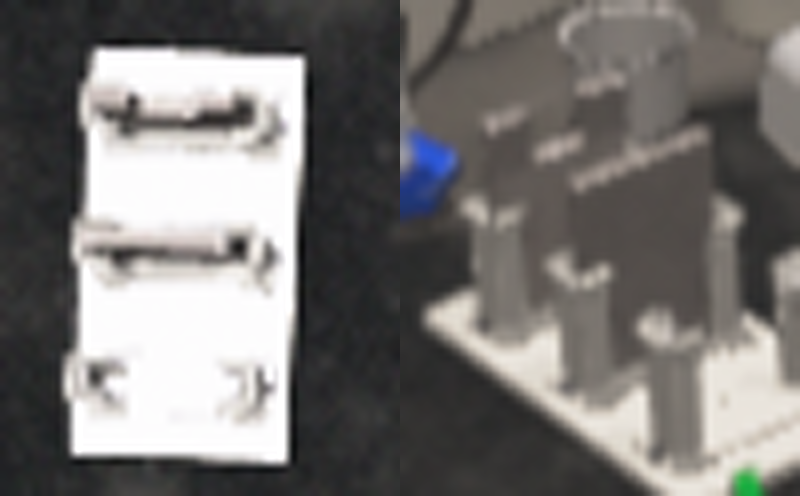

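View pics/chg.png

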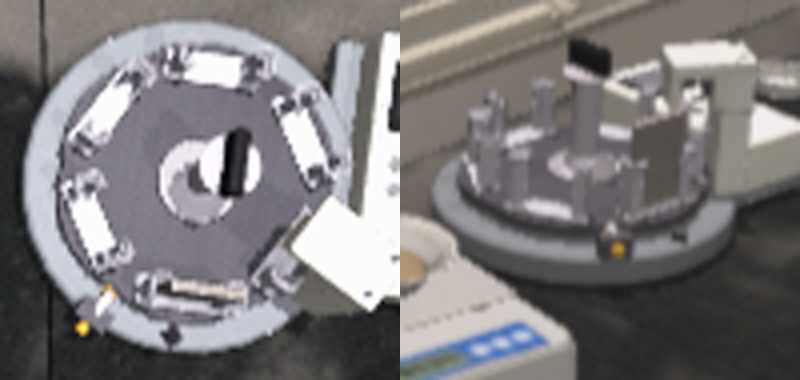

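The far slab (top at about (577,85) in the right half of the rack crop) has two top stubs with a gap between them, so it is the notched one. The middle slab has an unbroken top edge, so it is new_slab; the blue and green ones on the bench are look-alikes. The near end slot is free. On the changer, the measured slab stands at the front by the pointer and the head is to its lower right. Next I'll take measurements.

```bash
cat >h.py <<'E'
import cv2,numpy as np,pickle
from scipy.spatial.transform import Rotation as R
def ray(f,p):
    d=np.linalg.solve(f["intrinsics"],[p[0],p[1],1.]);return np.array(f["position"]),R.from_euler("xyz",f["orientation"]).apply(d/np.linalg.norm(d))
def onz(f,p,z):
    o,d=ray(f,p);return o+d*(z-o[2])/d[2]
def proj(f,P):
    c=R.from_euler("xyz",f["orientation"]).inv().apply(np.array(P)-f["position"]);q=c@np.array(f["intrinsics"]).T
    return q[...,:2]/q[...,2:]
def tri(f,p,g,q):
    o,d=ray(f,p);a,e=ray(g,q);s=np.linalg.lstsq(np.c_[d,-e],a-o,rcond=None)[0]
    return (o+d*s[0]+a+e*s[1])/2,np.linalg.norm(o+d*s[0]-a-e*s[1])
E
python3 - <<'E'
from h import *
np.set_printoptions(precision=4,suppress=True)
d=pickle.load(open("f0.pkl","rb"));T=d["top"];S=d["scene"]
im=T["color"].astype(int)
# rack
m=np.zeros(im.shape[:2],np.uint8);m[172:236,195:240]=(im[172:236,195:240].min(2)>150)
c=max(cv2.findContours(m,0,2)[0],key=cv2.contourArea);r=cv2.minAreaRect(c);print("rack",r,[onz(T,p,.012)[:2] for p in cv2.boxPoints(r)])
# edges by row/col, subpixel on grey
g=im.mean(2)
def cross(v,off,th,rising):
    for i in range(len(v)-1):
        if rising and v[i]<th<=v[i+1] or (not rising and v[i]>=th>v[i+1]): return off+i+(th-v[i])/(v[i+1]-v[i])
L=[];Rr=[]
for y in range(180,228,3):
    L.append((round(cross(g[y,196:220],196,130,True),2),y)); Rr.append((round(cross(g[y,218:245],218,130,False) or 0,2),y))
print(L);print(Rr)
U=[(x,round(cross(g[172:190,x],172,130,True),2)) for x in range(208,232,3)];D=[(x,round(cross(g[222:236,x],222,130,False),2)) for x in range(206,230,3)]
print(U,D)
# beige slab top
for n,f,b in(("t",T,(365,205,400,220)),("s",S,(310,170,350,210))):
    a=f["color"][b[1]:b[3],b[0]:b[2]].astype(int)
    if n=="t":
        print((a[...,0]-a[...,2])); print(a.mean(2).astype(int))
k=(im[170:195,375:400].max(2));print(k)
E
```

```text
rack ((217.6507568359375, 203.2861328125), (27.735010147094727, 50.86600875854492), 3.1798300743103027) [array([0.4211, 0.3779]), array([0.5943, 0.3684]), array([0.588 , 0.2739]), array([0.4149, 0.2841])]
[(np.float64(205.72), 180), (np.float64(204.61), 183), (np.float64(204.49), 186), (np.float64(205.28), 189), (np.float64(205.23), 192), (np.float64(205.14), 195), (np.float64(204.76), 198), (np.float64(203.58), 201), (np.float64(203.64), 204), (np.float64(204.22), 207), (np.float64(204.2), 210), (np.float64(204.13), 213), (np.float64(203.0), 216), (np.float64(202.4), 219), (np.float64(203.18), 222), (np.float64(203.26), 225)]
[(np.float64(232.66), 180), (np.float64(232.55), 183), (np.float64(219.04), 186), (np.float64(227.49), 189), (np.float64(232.45), 192), (np.float64(231.96), 195), (np.float64(231.67), 198), (np.float64(231.58), 201), (np.float64(219.08), 204), (np.float64(231.55), 207), (np.float64(231.53), 210), (np.float64(231.28), 213), (np.float64(230.81), 216), (np.float64(226.91), 219), (np.float64(230.57), 222), (np.float64(230.58), 225)]
[(208, np.float64(177.49)), (211
[... 6678 characters left out ...]
02 138  30  12  27  32  31  57 132 120
  125 121 123 123 120 121 122]
 [175 176 180 179 183 182 187 188 177 166 120  93 140 103  85  98 123 126
  124 122 121 120 122 123 123]
 [175 177 178 182 181 179 182 181 179 178 178 212 232 137 125 126 123 122
  123 120 122 121 121 122 122]
 [177 179 177 181 180 179 180 180 178 175 183 244 222 124 125 122 122 124
  123 120 123 121 122 123 122]
 [176 180 180 180 180 179 181 175 169 179 227 221 135 128 124 125 125 126
  122 119 121 121 122 122 121]
 [192 183 182 181 180 177 178 175 169 177 210 134 126 130 126 122 123 125
  121 121 124 121 124 120 121]
 [174 148 160 167 185 188 198 163 139 158  97 126 127 126 121 124 127 123
  122 122 122 119 123 120 122]]
```

```bash
python3 - <<'E'
from h import *
np.set_printoptions(precision=4,suppress=True)
d=pickle.load(open("f0.pkl","rb"));T=d["top"];S=d["scene"]
def yawx(a,b):v=b-a;return np.degrees(np.arctan2(v[1],v[0]))
# rack: fitted lines -> corners
fit=lambda P:np.polyfit(*np.array(P).T,1)
l=np.polyfit([180,189,192,195,207,210,213,222,225],[205.72,205.28,205.23,205.14,204.22,204.2,204.13,203.18,203.26],1)
r=np.polyfit([180,183,192,195,198,201,207,210,213,216,222,225],[232.66,232.55,232.45,231.96,231.67,231.58,231.55,231.53,231.28,230.81,230.57,230.58],1)
U=[np.array([218,177.92]),np.array([218,228.75])]
mid=lambda y:np.array([(np.polyval(l,y)+np.polyval(r,y))/2,y])
a=onz(T,mid(228.72),.0125);b=onz(T,mid(177.87),.0125)
C=(a+b)/2;yr=np.radians(yawx(a,b));C[2]=0;print("rack",C,np.degrees(yr),np.linalg.norm(b-a))
ex=np.array([np.cos(yr),np.sin(yr),0]);ey=np.array([-ex[1],ex[0],0])
slot={k:C+k*ex/1000+[0,0,.013] for k in(-56,0,56)};print(slot)
# measured slab by tint in top view
im=T["color"].astype(float)
t=im[...,0]-im[...,2];w=np.clip(t[205:220,373:392]+2,0,18);y=np.arange(205,220)[:,None]
cy=(w*y).sum(0)/w.sum(0);k=np.polyfit(np.arange(373,392),cy,1);print("slope",k[0])
A=onz(T,(372.6,np.polyval(k,372.6)),.14);B=onz(T,(391.6,np.polyval(k,391.6)),.14)
M=(A+B)/2;ym=yawx(B,A)-90;print("slab",M,ym,np.linalg.norm(A-B))
# knob top face
g=im.max(2);P=[]
for row in range(174,187):
    v=g[row,385:394]; side=[c for c in range(386,393) if 42<=g[row,c]<=80]
    P.append((row,np.mean(side)))
P=np.array(P);kk=np.polyfit(P[:,0],P[:,1],1);print(P[:,1])
e1=onz(T,(np.polyval(kk,187.5),187.5),.179);e0=onz(T,(np.polyval(kk,171.7),171.7),.179)
print("knob",(e0+e1)/2,yawx(e1,e0),np.linalg.norm(e0-e1))
yc=np.radians(ym);print("axis from slab",M[:2]+.095*np.array([np.cos(yc),np.sin(yc)]))
# project to scene
cx=np.array([np.cos(yc),np.sin(yc),0]);cyv=np.array([-cx[1],cx[0],0])
ax=M+.095*cx;ax[2]=0
def box(o,x,y,hx,hy,z): return [o+x*i*hx+y*j*hy+[0,0,z] for i,j in((-1,-1),(1,-1),(1,1),(-1,1))]
out=[]
for f,(x0,y0,w_,h_),(u0,v0,u1,v1) in((T,(330,140,100,95),(195,172,50,62)),(S,(280,150,100,95),(190,218,62,62))):
    i=cv2.cvtColor(f["color"],cv2.COLOR_RGB2BGR)
    polys=[box(M*[1,1,0],cx,cyv,.004,.03,.14),box(ax,cx,cyv,.026,.007,.179),box(slot[0],ex,ey,.004,.03,.084),box(slot[56],ex,ey,.004,.03,.084),box(C,ex,ey,.086,.046,.0125)]
    for (X,Y,W,H) in((x0,y0,w_,h_),(u0,v0,u1,v1)):
        q=cv2.resize(i[Y:Y+H,X:X+W],(400,300),interpolation=cv2.INTER_CUBIC)
        for p in polys:
            z=(proj(f,np.array(p))+.5-[X,Y])*[400/W,300/H]
            cv2.polylines(q,[np.int32(z*16)],True,(0,0,255),1,cv2.LINE_AA,4)
        out.append(q)
cv2.imwrite("pics/ov.png",np.vstack([np.hstack(out[:2]),np.hstack(out[2:])]))
E
```

```text
rack [0.5045 0.3246 0.    ] -3.1349407480529092 0.17356026304634284
{-56: array([0.4486, 0.3277, 0.013 ]), 0: array([0.5045, 0.3246, 0.013 ]), 56: array([0.5604, 0.3216, 0.013 ])}
slope 0.11545389954672305
slab [ 0.4618 -0.1995  0.14  ] -7.209794827499181 0.05875658942131196
[390.5 389.6 389.  389.  390.  390.  389.5 389.  389.  389.  389.  389.
 389. ]
knob [ 0.5577 -0.2134  0.179 ] -6.202009407744502 0.04767325992398495
axis from slab [ 0.5561 -0.2114]
```

View pics/ov.png

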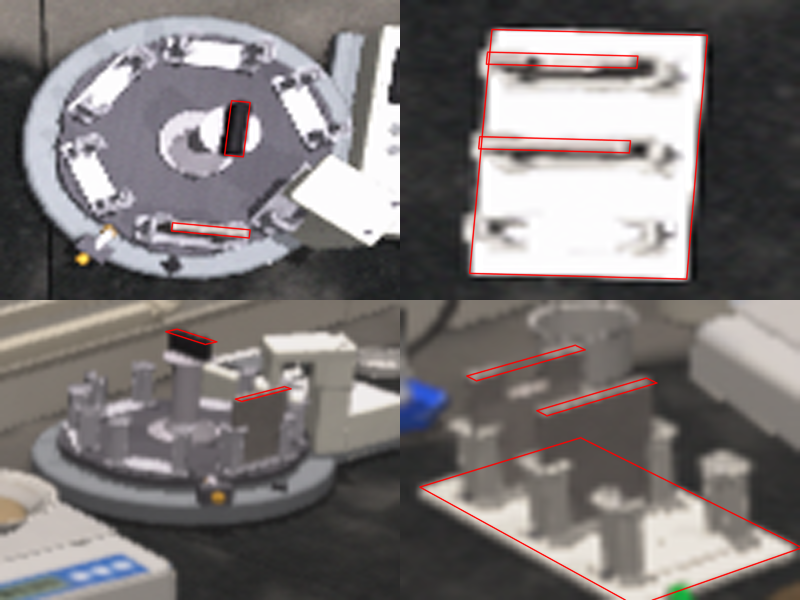

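Both overlays agree to within 1–2 mm. The notched slab (rack far slot) and the plain one (middle slot) are confirmed. Now moving.

Call:
move_arm(plan=[[[0,0,-0.2,0,0,-1,0],[0,0,-0.2,0,0,-1,0],[0,0,-0.2,0,0,-1,0],[0,0,-0.2,0,0,-1,0],[0,0,-0.2,0,0,-1,0],[0,0,-0.2,0,0,-1,0],[0,0,-0.2,0,0,-1,0],[0,0,-0.2,0,0,-1,0],[0,0,-0.2,0,0,-1,0],[0,0,-0.2,0,0,-1,0]]], grip_force=60)

```text
clock: 1.1
position: [0.2064, -0.5898, 0.2506]
tool_rot: [-3.141, -0.001, 1.388]
force: [-1.5, -0.5, 0.4]
grip_width: 0.0426
finger_force: 0.0
```

```bash
cat >go.py <<'E'
import sys,numpy as np
from workcell import observe
from scipy.spatial.transform import Rotation as R
# target x y z yaw(deg): shift in tool axes in units of 20 mm, turn in units of 6 deg (shift in current axes, and after turning)
x,y,z,yaw=map(float,sys.argv[1:5]);s=observe()
C=R.from_euler("xyz",s["tool_rot"]);D=R.from_euler("xyz",[np.pi,0,np.radians(yaw)])
d=np.array([x,y,z])-s["position"]
print("t",round(s["clock"],2),"pos",np.round(s["position"],4),"rpy",np.round(np.degrees(s["tool_rot"]),2),"w",round(s["grip_width"],4),"F",np.round(s["force"],1))
print("shift now-axes",np.round(C.inv().apply(d)/.02,2),"target-axes",np.round(D.inv().apply(d)/.02,2),"turn",np.round(np.degrees((C.inv()*D).as_rotvec())/6,2),"q7",round(s["qpos"][6],2))
E
python3 go.py .462 -.1995 .25 82.8
```

```text
t 1.1 pos [ 0.2064 -0.5898  0.2506] rpy [-1.7998e+02 -3.0000e-02  7.9540e+01] w 0.0426 F [-1.5 -0.5  0.4]
shift now-axes [21.51  9.02  0.04] target-axes [20.96 10.23  0.03] turn [-0.   -0.   -0.54] q7 0.83
```

Call:
move_arm(plan=[[[1,0.5,0,0,0,-0.54,0],[1,0.5,0,0,0,0,0],[1,0.5,0,0,0,0,0],[1,0.5,0,0,0,0,0],[1,0.5,0,0,0,0,0],[1,0.5,0,0,0,0,0],[1,0.5,0,0,0,0,0],[1,0.5,0,0,0,0,0],[1,0.5,0,0,0,0,0],[1,0.5,0,0,0,0,0]]])

```text
clock: 2.1
position: [0.333, -0.4044, 0.2506]
tool_rot: [-3.141, -0.0, 1.44]
force: [-0.0, -0.2, -0.4]
grip_width: 0.0428
finger_force: 0.0
```

Call:
move_arm(plan=[[[1,0.5,0,0,0,0,0],[1,0.5,0,0,0,0,0],[1,0.5,0,0,0,0,0],[1,0.5,0,0,0,0,0],[1,0.5,0,0,0,0,0],[1,0.5,0,0,0,0,0],[1,0.5,0,0,0,0,0],[1,0.5,0,0,0,0,0],[0.8,0.3,0,0,0,0,0],[0,0,0,0,0,0,0]]])

```text
clock: 3.1
position: [0.4418, -0.2399, 0.2507]
tool_rot: [3.142, -0.001, 1.444]
force: [-0.4, 0.4, -0.8]
grip_width: 0.0427
finger_force: 0.0
```

```bash
python3 go.py .462 -.1995 .105 82.8
```

```text
t 3.1 pos [ 0.4418 -0.2399  0.2507] rpy [ 1.800e+02 -5.000e-02  8.271e+01] w 0.0427 F [-0.4  0.4 -0.8]
shift now-axes [2.13 0.75 7.29] target-axes [2.13 0.75 7.29] turn [ 0.   -0.01 -0.01] q7 0.09
```

Call:
move_arm(plan=[[[0.7,0.25,0,0,0,0,0],[0.7,0.25,0,0,0,0,0],[0.73,0.25,0.6,0,0,0,0],[0,0,1,0,0,0,0],[0,0,1,0,0,0,0],[0,0,1,0,0,0,0],[0,0,1,0,0,0,0],[0,0,1,0,0,0,0],[0,0,1,0,0,0,0],[0,0,0.4,0,0,0,0]]])

```text
clock: 4.1
position: [0.4601, -0.202, 0.1092]
tool_rot: [-3.139, -0.0, 1.44]
force: [0.6, -1.5, 0.3]
grip_width: 0.0426
finger_force: 0.0
```

```bash
python3 go.py .462 -.1995 .105 82.8
```

```text
t 4.1 pos [ 0.4601 -0.202   0.1092] rpy [-1.7987e+02 -2.0000e-02  8.2500e+01] w 0.0426 F [ 0.6 -1.5  0.3]
shift now-axes [0.14 0.08 0.21] target-axes [0.14 0.08 0.21] turn [-0.02 -0.   -0.05] q7 -0.13
```

Call:
move_arm(plan=[[[0.12,0.06,0.2,0,0,0,0],[0,0,0,0,0,0,-1],[0,0,0,0,0,0,-1],[0,0,0,0,0,0,-1],[0,0,0,0,0,0,-1],[0,0,0,0,0,0,-1],[0,0,0,0,0,0,-1],[0,0,0,0,0,0,-1],[0,0,0,0,0,0,-1],[0,0,0,0,0,0,-1]]], grip_force=40)

```text
clock: 5.1
position: [0.4637, -0.1997, 0.1076]
tool_rot: [3.139, 0.0, 1.44]
force: [2.1, -1.2, 7.3]
grip_width: 0.0066
finger_force: 42.0
```

```bash
python3 go.py .462 -.1995 .105 82.8; python3 - <<'E'
from workcell import *
s=observe();print(s["moment"],s["finger_force"])
E
```

```text
t 5.1 pos [ 0.4637 -0.1997  0.1076] rpy [1.7988e+02 2.0000e-02 8.2530e+01] w 0.0066 F [ 2.1 -1.2  7.3]
shift now-axes [ 0.   -0.08  0.13] target-axes [ 0.   -0.08  0.13] turn [ 0.02  0.   -0.04] q7 -0.14
[-0.13348831 -0.76421174 -0.06879751] 41.99974536895752
```

Call:
move_arm(plan=[[[0,0,-0.3,0,0,0,-1],[0,0,-0.6,0,0,0,-1],[0,0,-0.8,0,0,0,-1],[0,0,-0.8,0,0,0,-1],[0,0,-0.8,0,0,0,-1],[0,0,-0.8,0,0,0,-1],[0,0,-1,0,0,0,-1],[0,0,-1,0,0,0,-1],[0,0,-1,0,0,0,-1],[0,0,-0.3,0,0,0,-1]]])

```text
clock: 6.1
position: [0.4628, -0.1995, 0.2568]
tool_rot: [3.14, 0.001, 1.44]
force: [-0.2, 0.1, -1.6]
grip_width: 0.0068
finger_force: 40.8
```

```bash
python3 go.py .4486 .3277 .25 86.9; python3 - <<'E'
from workcell import *
import cv2
f=grab_frame("scene");i=cv2.cvtColor(f["color"],cv2.COLOR_RGB2BGR)[90:250,230:430];cv2.imwrite("pics/l1.png",cv2.resize(i,(800,600),interpolation=cv2.INTER_CUBIC))
E
```

```text
t 6.1 pos [ 0.4628 -0.1995  0.2568] rpy [1.7991e+02 4.0000e-02 8.2530e+01] w 0.0068 F [-0.2  0.1 -1.6]
shift now-axes [26.05 -4.13  0.32] target-axes [26.29 -2.14  0.34] turn [ 0.01  0.01 -0.73] q7 -0.01
```

View pics/l1.png

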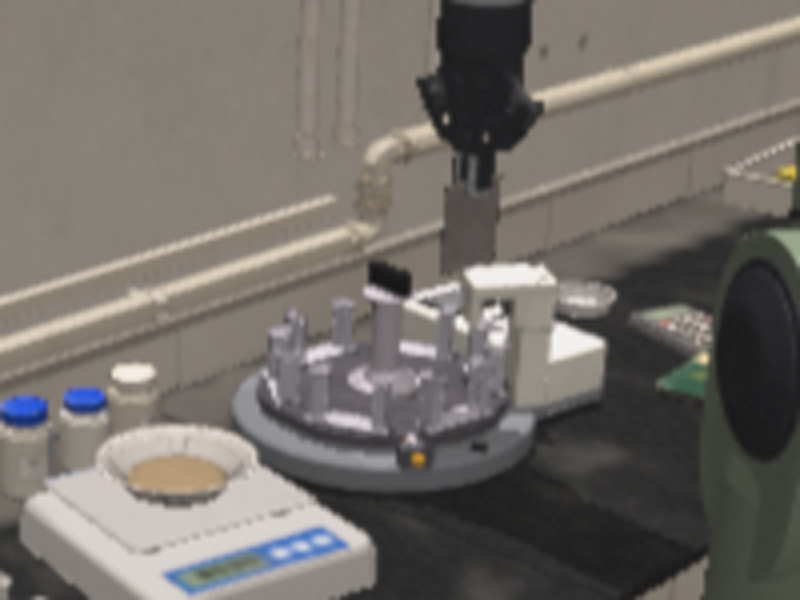

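The picture shows the slab hanging upright in the gripper at about (470,225) and the loading slot empty. Carrying it to the rack.

Call:
move_arm(plan=[[[0.5,0,0,0,0,-0.73,-1],[1,-0.08,0,0,0,0,-1],[1,-0.08,0,0,0,0,-1],[1,-0.08,0,0,0,0,-1],[1,-0.08,0,0,0,0,-1],[1,-0.08,0,0,0,0,-1],[1,-0.08,0,0,0,0,-1],[1,-0.08,0,0,0,0,-1],[1,-0.08,0,0,0,0,-1],[1,-0.08,0,0,0,0,-1]]])

```text
clock: 7.15
position: [0.4585, -0.0084, 0.254]
tool_rot: [-3.14, 0.0, 1.517]
force: [0.9, -0.9, -0.7]
grip_width: 0.0067
finger_force: 40.8
```

Call:
move_arm(plan=[[[1,-0.08,0,0,0,0,-1],[1,-0.08,0,0,0,0,-1],[1,-0.08,0,0,0,0,-1],[1,-0.08,0,0,0,0,-1],[1,-0.08,0,0,0,0,-1],[1,-0.08,0,0,0,0,-1],[1,-0.08,0,0,0,0,-1],[1,-0.08,0,0,0,0,-1],[1,-0.08,0,0,0,0,-1],[1,-0.08,0,0,0,0,-1]]])

```text
clock: 8.15
position: [0.4535, 0.192, 0.254]
tool_rot: [-3.14, 0.001, 1.517]
force: [0.9, -0.1, -0.8]
grip_width: 0.0068
finger_force: 40.8
```

```bash
python3 go.py .4486 .3277 .125 86.9
```

```text
t 8.15 pos [0.4535 0.192  0.254 ] rpy [-1.7992e+02  4.0000e-02  8.6920e+01] w 0.0068 F [ 0.9 -0.1 -0.8]
shift now-axes [ 6.77 -0.6   6.44] target-axes [ 6.76 -0.61  6.45] turn [-0.01  0.01  0.  ] q7 -0.81
```

Call:
move_arm(plan=[[[1,-0.08,0,0,0,0,-1],[1,-0.08,0,0,0,0,-1],[1,-0.08,0,0,0,0,-1],[1,-0.08,0,0,0,0,-1],[1,-0.08,1,0,0,0,-1],[0.8,-0.08,1,0,0,0,-1],[0.5,0,1,0,0,0,-1],[0,0,1,0,0,0,-1],[0,0,1,0,0,0,-1],[0,0,0.7,0,0,0,-1]]])

```text
clock: 9.15
position: [0.4504, 0.3172, 0.1387]
tool_rot: [-3.14, 0.002, 1.517]
force: [-0.5, 0.3, -1.0]
grip_width: 0.0067
finger_force: 40.8
```

Call:
move_arm(plan=[[[0,0,0.4,0,0,0,-1],[0,0,0,0,0,0,-1],[0,0,0,0,0,0,-1],[0,0,0,0,0,0,-1],[0,0,0,0,0,0,-1],[0,0,0,0,0,0,-1],[0,0,0,0,0,0,-1],[0,0,0,0,0,0,-1],[0,0,0,0,0,0,-1],[0,0,0,0,0,0,-1]]])

```text
clock: 10.15
position: [0.4513, 0.3179, 0.1328]
tool_rot: [-3.142, 0.0, 1.517]
force: [0.7, -0.7, -0.6]
grip_width: 0.0069
finger_force: 40.8
```

```bash
python3 go.py .4486 .3277 .125 86.9; python3 - <<'E'
from workcell import *
import cv2,numpy as np,pickle
d={n:grab_frame(n) for n in("top","scene")};pickle.dump(d,open("f1.pkl","wb"))
c=lambda n,x,y,w,h:cv2.resize(cv2.cvtColor(d[n]["color"],cv2.COLOR_RGB2BGR)[y:y+h,x:x+w],(400,500),interpolation=cv2.INTER_CUBIC)
cv2.imwrite("pics/p1.png",np.hstack([c("top",190,170,56,70),c("scene",185,205,64,80)]))
E
```

```text
t 10.15 pos [0.4513 0.3179 0.1328] rpy [-180.      0.     86.91] w 0.0069 F [ 0.7 -0.7 -0.6]
shift now-axes [ 0.48 -0.16  0.39] target-axes [ 0.48 -0.16  0.39] turn [-0.  0.  0.] q7 -1.17
```

View pics/p1.png

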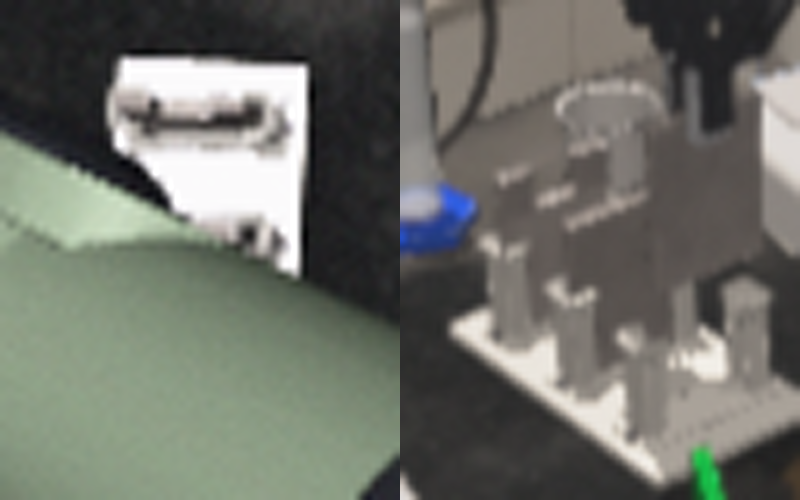

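The slab hangs about 10 mm short of the slot in y. I'll correct that and then lower it gently.

Call:
move_arm(plan=[[[0.24,-0.05,0,0,0,0,-1],[0.24,-0.06,0.2,0,0,0,-1],[0,0,0.3,0,0,0,-1],[0,0,0.2,0,0,0,-1],[0,0,0.2,0,0,0,-1],[0,0,0.2,0,0,0,-1],[0,0,0.1,0,0,0,-1],[0,0,0.1,0,0,0,-1],[0,0,0,0,0,0,-1],[0,0,0,0,0,0,-1]]])

```text
clock: 11.25
position: [0.4497, 0.3276, 0.1069]
tool_rot: [3.142, -0.0, 1.517]
force: [0.7, -0.3, -1.2]
grip_width: 0.0067
finger_force: 40.8
```

```bash
python3 go.py .4492 .3277 .0646 86.9; python3 -c "
from workcell import *;print(observe()['moment'])"
```

```text
t 11.25 pos [0.4497 0.3276 0.1069] rpy [ 1.800e+02 -1.000e-02  8.691e+01] w 0.0067 F [ 0.7 -0.3 -1.2]
shift now-axes [ 0.   -0.02  2.12] target-axes [ 0.   -0.02  2.12] turn [ 0. -0.  0.] q7 -1.21
[-0.01045542  0.08983164  0.09377086]
```

Call:
move_arm(plan=[[[0,0,0.1,0,0,0,-1],[0,0,0.1,0,0,0,-1],[0,0,0.1,0,0,0,-1],[0,0,0.1,0,0,0,-1],[0,0,0.1,0,0,0,-1],[0,0,0,0,0,0,-1],[0,0,0,0,0,0,-1],[0,0,0,0,0,0,-1],[0,0,0,0,0,0,-1],[0,0,0,0,0,0,-1]]])

```text
clock: 12.25
position: [0.4497, 0.3276, 0.0969]
tool_rot: [3.141, -0.0, 1.517]
force: [0.7, -0.1, -0.8]
grip_width: 0.0069
finger_force: 40.8
```

```bash
python3 go.py .4492 .3277 .0646 86.9; python3 -c "
from workcell import *;print(observe()['moment'])"
```

```text
t 12.25 pos [0.4497 0.3276 0.0969] rpy [179.99  -0.    86.91] w 0.0069 F [ 0.7 -0.1 -0.8]
shift now-axes [ 0.   -0.02  1.61] target-axes [ 0.   -0.02  1.61] turn [ 0. -0.  0.] q7 -1.22
[0.00702758 0.01719566 0.00459176]
```

No contact force with the lower edge 10 mm below the lips, so it is entering cleanly.

Call:
move_arm(plan=[[[0,0,0.2,0,0,0,-1],[0,0,0.2,0,0,0,-1],[0,0,0.2,0,0,0,-1],[0,0,0.2,0,0,0,-1],[0,0,0.2,0,0,0,-1],[0,0,0.2,0,0,0,-1],[0,0,0.1,0,0,0,-1],[0,0,0.1,0,0,0,-1],[0,0,0,0,0,0,-1],[0,0,0,0,0,0,-1]]])

```text
clock: 13.25
position: [0.4496, 0.3276, 0.0689]
tool_rot: [-3.142, -0.0, 1.517]
force: [-0.4, -0.1, -1.3]
grip_width: 0.0066
finger_force: 40.8
```

```bash
python3 go.py .4492 .3277 .0646 86.9; python3 -c "
from workcell import *;print(observe()['moment'])"
```

```text
t 13.25 pos [0.4496 0.3276 0.0689] rpy [-180.     -0.     86.92] w 0.0066 F [-0.4 -0.1 -1.3]
shift now-axes [ 0.   -0.02  0.21] target-axes [ 0.   -0.02  0.21] turn [-0. -0.  0.] q7 -1.25
[ 0.0038188  -0.02444141  0.00704416]
```

Call:
move_arm(plan=[[[0,0,0.05,0,0,0,-1],[0,0,0.05,0,0,0,-1],[0,0,0.05,0,0,0,-1],[0,0,0.05,0,0,0,-1],[0,0,0.05,0,0,0,-1],[0,0,0,0,0,0,-1],[0,0,0,0,0,0,-1],[0,0,0,0,0,0,-1],[0,0,0,0,0,0,-1],[0,0,0,0,0,0,-1]]])

```text
clock: 14.25
position: [0.4502, 0.3277, 0.0646]
tool_rot: [3.14, -0.0, 1.517]
force: [-1.5, -3.4, 14.9]
grip_width: 0.0065
finger_force: 42.8
```

```bash
python3 go.py .4492 .3277 .0646 86.9; python3 -c "
from workcell import *;print(observe()['moment'])"
```

```text
t 14.25 pos [0.4502 0.3277 0.0646] rpy [ 1.7993e+02 -2.0000e-02  8.6900e+01] w 0.0065 F [-1.5 -3.4 14.9]
shift now-axes [-0.   -0.05 -0.  ] target-axes [-0.   -0.05 -0.  ] turn [ 0.01 -0.   -0.  ] q7 -1.25
[-0.72582543  0.25440515  0.02572196]
```

The floor was reached exactly at the predicted height, with 15 N. Releasing and moving over the middle (new) slab.

Call:
move_arm(plan=[[[0,0,-0.05,0,0,0,-0.2],[0,0,0,0,0,0,-0.2],[0,0,0,0,0,0,-0.2],[0,0,0,0,0,0,-0.2],[0,0,-0.5,0,0,0,-0.2],[0,0,-0.7,0,0,0,-0.2],[0,0,-0.8,0,0,0,-0.2],[0,0,-0.8,0,0,0,-0.2],[0,0,-0.8,0,0,0,-0.2],[0,0,0,0,0,0,-0.2]]])

```text
clock: 15.25
position: [0.4506, 0.3284, 0.1398]
tool_rot: [3.139, -0.002, 1.517]
force: [0.1, 0.6, -0.1]
grip_width: 0.034
finger_force: 0.0
```

```bash
python3 go.py .5056 .3247 .062 86.9
```

```text
t 15.25 pos [0.4506 0.3284 0.1398] rpy [ 1.7983e+02 -1.3000e-01  8.6900e+01] w 0.034 F [ 0.1  0.6 -0.1]
shift now-axes [-0.04  2.74  3.9 ] target-axes [-0.03  2.76  3.89] turn [ 0.03 -0.02  0.  ] q7 -1.18
```

Call:
move_arm(plan=[[[0,0.9,0,0,0,0,-0.2],[0,0.95,0,0,0,0,-0.2],[-0.03,0.9,0,0,0,0,-0.2],[0,0,0,0,0,0,-0.2],[0,0,0.6,0,0,0,-0.2],[0,0,0.8,0,0,0,-0.2],[0,0,0.8,0,0,0,-0.2],[0,0,0.8,0,0,0,-0.2],[0,0,0.8,0,0,0,-0.2],[0,0,0,0,0,0,-0.2]]])

```text
clock: 16.25
position: [0.5033, 0.3234, 0.0582]
tool_rot: [-3.139, 0.002, 1.517]
force: [-1.0, -0.4, 0.1]
grip_width: 0.0338
finger_force: 0.0
```

```bash
python3 go.py .5056 .3247 .062 86.9
```

```text
t 16.25 pos [0.5033 0.3234 0.0582] rpy [-1.7984e+02  1.1000e-01  8.6940e+01] w 0.0338 F [-1.  -0.4  0.1]
shift now-axes [ 0.07  0.11 -0.19] target-axes [ 0.07  0.11 -0.19] turn [-0.03  0.02  0.01] q7 -1.16
```

Call:
move_arm(plan=[[[0.05,0.1,-0.2,0,0,0,-0.2],[0,0,0,0,0,0,-0.2],[0,0,0,0,0,0,-1],[0,0,0,0,0,0,-1],[0,0,0,0,0,0,-1],[0,0,0,0,0,0,-1],[0,0,0,0,0,0,-1],[0,0,0,0,0,0,-1],[0,0,0,0,0,0,-1],[0,0,0,0,0,0,-1]]])

```text
clock: 17.25
position: [0.507, 0.325, 0.0655]
tool_rot: [3.141, -0.0, 1.517]
force: [-0.8, -0.8, 6.9]
grip_width: 0.0066
finger_force: 41.5
```

```bash
python3 go.py .5056 .3247 .062 86.9; python3 - <<'E'
from workcell import *
import cv2
f=grab_frame("scene");cv2.imwrite("pics/p2.png",cv2.resize(cv2.cvtColor(f["color"],cv2.COLOR_RGB2BGR)[200:305,170:310],(800,600),interpolation=cv2.INTER_CUBIC))
E
```

```text
t 17.25 pos [0.507  0.325  0.0655] rpy [ 1.7995e+02 -3.0000e-02  8.6900e+01] w 0.0066 F [-0.8 -0.8  6.9]
shift now-axes [-0.02 -0.07  0.17] target-axes [-0.02 -0.07  0.17] turn [ 0.01 -0.    0.  ] q7 -1.16
```

View pics/p2.png

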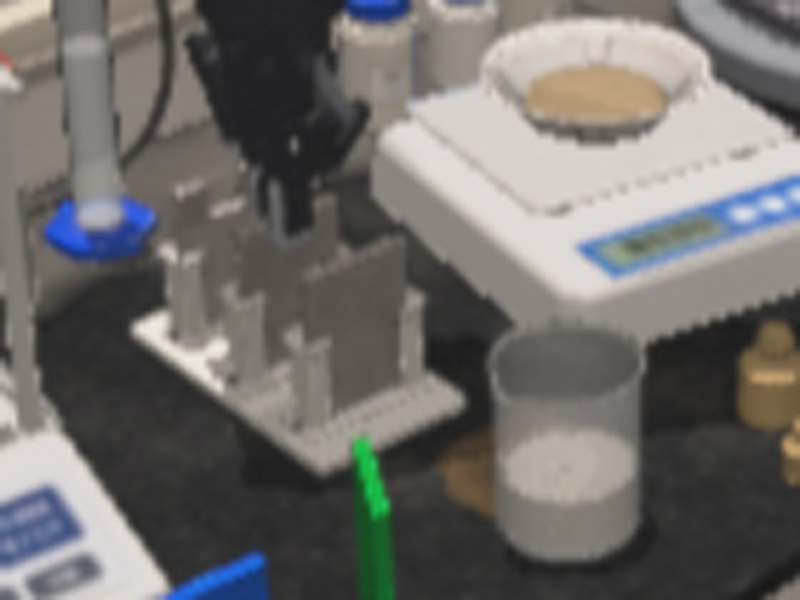

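The measured slab stands seated in the near slot, top edge at about (355,255), and the gripper holds the middle slab. The notched slab behind is untouched. Lifting and carrying to the changer.

Call:
move_arm(plan=[[[0,0,-0.3,0,0,0,-1],[0,0,-0.6,0,0,0,-1],[0,0,-0.8,0,0,0,-1],[0,0,-0.8,0,0,0,-1],[0,0,-1,0,0,0,-1],[0,0,-1,0,0,0,-1],[0,0,-1,0,0,0,-1],[0,0,-1,0,0,0,-1],[0,0,-1,0,0,0,-1],[0,0,-1,0,0,0,-1]]])

```text
clock: 18.3
position: [0.5064, 0.325, 0.2371]
tool_rot: [3.141, -0.001, 1.517]
force: [0.7, 0.5, -1.2]
grip_width: 0.0065
finger_force: 40.6
```

```bash
python3 go.py .4632 -.1995 .25 82.6
```

```text
t 18.3 pos [0.5064 0.325  0.2371] rpy [ 1.7995e+02 -4.0000e-02  8.6930e+01] w 0.0065 F [ 0.7  0.5 -1.2]
shift now-axes [-26.3   -0.75  -0.66] target-axes [-26.28   1.23  -0.64] turn [ 0.01 -0.01  0.72] q7 -1.03
```

Call:
move_arm(plan=[[[-0.5,0,-0.3,0,0,0.72,-1],[-1,0.05,0,0,0,0,-1],[-1,0.05,0,0,0,0,-1],[-1,0.05,0,0,0,0,-1],[-1,0.05,0,0,0,0,-1],[-1,0.05,0,0,0,0,-1],[-1,0.05,0,0,0,0,-1],[-1,0.05,0,0,0,0,-1],[-1,0.05,0,0,0,0,-1],[-1,0.05,0,0,0,0,-1]]])

```text
clock: 19.3
position: [0.4916, 0.1346, 0.2421]
tool_rot: [3.14, -0.0, 1.442]
force: [0.3, 0.1, -0.5]
grip_width: 0.0066
finger_force: 40.6
```

Call:
move_arm(plan=[[[-1,0.05,0,0,0,0,-1],[-1,0.05,0,0,0,0,-1],[-1,0.05,0,0,0,0,-1],[-1,0.05,0,0,0,0,-1],[-1,0.05,0,0,0,0,-1],[-1,0.05,0,0,0,0,-1],[-1,0.05,0,0,0,0,-1],[-1,0.05,0,0,0,0,-1],[-1,0.05,0,0,0,0,-1],[-1,0.05,0,0,0,0,-1]]])

```text
clock: 20.3
position: [0.4758, -0.065, 0.2421]
tool_rot: [3.14, 0.0, 1.442]
force: [-0.5, 0.4, -0.7]
grip_width: 0.0069
finger_force: 40.6
```

Call:
move_arm(plan=[[[-1,0,0,0,0,0,-1],[-1,0,0,0,0,0,-1],[-1,0,0,0,0,0,-1],[-1,0,0,0,0,0,-1],[-1,0,0,0,0,0,-1],[-0.8,0,0,0,0,0,-1],[-0.4,0,0,0,0,0,-1],[0,0,0,0,0,0,-1],[0,0,0,0,0,0,-1],[0,0,0,0,0,0,-1]]])

```text
clock: 21.3
position: [0.4602, -0.1864, 0.241]
tool_rot: [3.141, -0.0, 1.443]
force: [-0.1, 0.1, -0.6]
grip_width: 0.007
finger_force: 40.6
```

```bash
python3 go.py .4632 -.1995 .1085 82.6
```

```text
t 21.3 pos [ 0.4602 -0.1864  0.241 ] rpy [ 1.7998e+02 -1.0000e-02  8.2670e+01] w 0.007 F [-0.1  0.1 -0.6]
shift now-axes [-0.63  0.23  6.63] target-axes [-0.63  0.24  6.63] turn [ 0.   -0.    0.01] q7 -0.05
```

Call:
move_arm(plan=[[[-0.3,0.12,0,0,0,0,-1],[-0.31,0.11,0.2,0,0,0,-1],[0,0,0.8,0,0,0,-1],[0,0,0.9,0,0,0,-1],[0,0,0.8,0,0,0,-1],[0,0,0.6,0,0,0,-1],[0,0,0.3,0,0,0,-1],[0,0,0.1,0,0,0,-1],[0,0,0,0,0,0,-1],[0,0,0,0,0,0,-1]]])

```text
clock: 22.3
position: [0.4632, -0.2001, 0.1673]
tool_rot: [3.141, 0.0, 1.441]
force: [-0.2, -0.1, -1.8]
grip_width: 0.0068
finger_force: 40.6
```

```bash
python3 go.py .4632 -.199 .1085 82.6
```

```text
t 22.3 pos [ 0.4632 -0.2001  0.1673] rpy [1.7995e+02 1.0000e-02 8.2590e+01] w 0.0068 F [-0.2 -0.1 -1.8]
shift now-axes [ 0.06 -0.01  2.94] target-axes [ 0.06 -0.01  2.94] turn [ 0.01  0.   -0.  ] q7 -0.1
```

Call:
move_arm(plan=[[[0.05,0,0.1,0,0,0,-1],[0,0,0.2,0,0,0,-1],[0,0,0.2,0,0,0,-1],[0,0,0.1,0,0,0,-1],[0,0,0.1,0,0,0,-1],[0,0,0.1,0,0,0,-1],[0,0,0.1,0,0,0,-1],[0,0,0.1,0,0,0,-1],[0,0,0,0,0,0,-1],[0,0,0,0,0,0,-1]]])

```text
clock: 23.3
position: [0.4632, -0.199, 0.1468]
tool_rot: [3.141, -0.0, 1.442]
force: [2.7, -1.2, -2.1]
grip_width: 0.0065
finger_force: 40.5
```

```bash
python3 go.py .4632 -.199 .1085 82.6;python3 -c "
from workcell import *;print(observe()['moment'])"
```

```text
t 23.3 pos [ 0.4632 -0.199   0.1468] rpy [ 1.7998e+02 -1.0000e-02  8.2600e+01] w 0.0065 F [ 2.7 -1.2 -2.1]
shift now-axes [-0.   -0.    1.91] target-axes [ 0.   -0.    1.91] turn [ 0. -0. -0.] q7 -0.12
[-0.30687904 -0.71280848 -0.07683842]
```

Call:
move_arm(plan=[[[0,0.03,0.1,0,0,0,-1],[0,0,0.2,0,0,0,-1],[0,0,0.2,0,0,0,-1],[0,0,0.2,0,0,0,-1],[0,0,0.2,0,0,0,-1],[0,0,0.2,0,0,0,-1],[0,0,0.2,0,0,0,-1],[0,0,0.2,0,0,0,-1],[0,0,0.1,0,0,0,-1],[0,0,0,0,0,0,-1]]])

```text
clock: 24.3
position: [0.4637, -0.199, 0.1145]
tool_rot: [-3.141, -0.0, 1.442]
force: [4.7, -0.2, -3.0]
grip_width: 0.0067
finger_force: 40.4
```

```bash
python3 go.py .4632 -.199 .1085 82.6;python3 -c "
from workcell import *;print(observe()['moment'])"
```

```text
t 24.3 pos [ 0.4637 -0.199   0.1145] rpy [-1.7999e+02 -1.0000e-02  8.2600e+01] w 0.0067 F [ 4.7 -0.2 -3. ]
shift now-axes [-0.   -0.02  0.3 ] target-axes [-0.   -0.02  0.3 ] turn [-0. -0.  0.] q7 -0.16
[-0.0619087  -1.27439073 -0.10832091]
```

Call:
move_arm(plan=[[[0,0.03,0.05,0,0,0,-1],[0,0,0.1,0,0,0,-1],[0,0,0.1,0,0,0,-1],[0,0,0.05,0,0,0,-1],[0,0,0.05,0,0,0,-1],[0,0,0.03,0,0,0,-1],[0,0,0,0,0,0,-1],[0,0,0,0,0,0,-1],[0,0,0,0,0,0,-1],[0,0,0,0,0,0,-1]]])

```text
clock: 25.3
position: [0.4651, -0.1993, 0.1083]
tool_rot: [3.14, 0.001, 1.442]
force: [-0.5, 0.8, 22.3]
grip_width: 0.0065
finger_force: 43.6
```

```bash
python3 go.py .4632 -.199 .1085 82.6;python3 -c "
from workcell import *;print(observe()['moment'])"
```

```text
t 25.3 pos [ 0.4651 -0.1993  0.1083] rpy [1.7989e+02 4.0000e-02 8.2600e+01] w 0.0065 F [-0.5  0.8 22.3]
shift now-axes [ 0.   -0.09 -0.01] target-axes [ 0.   -0.09 -0.01] turn [ 0.02  0.01 -0.  ] q7 -0.16
[ 0.22940732 -0.09051566 -0.07084839]
```

Seated, with 22 N at the predicted height. Releasing and rising.

Call:
move_arm(plan=[[[0,0,-0.1,0,0,0,-0.2],[0,0,0,0,0,0,-0.2],[0,0,0,0,0,0,-0.2],[0,0,-0.5,0,0,0,-0.2],[0,0,-0.9,0,0,0,-0.2],[0,0,-1,0,0,0,-0.2],[0,0,-1,0,0,0,-0.2],[0,0,-1,0,0,0,-0.2],[0,0,-1,0,0,0,-0.2],[0,0,-1,0,0,0,-0.2]]])

```text
clock: 26.3
position: [0.464, -0.199, 0.2386]
tool_rot: [-3.141, -0.0, 1.442]
force: [0.4, -0.0, 0.0]
grip_width: 0.0341
finger_force: 0.0
```

Call:
move_arm(plan=[[[0,0,-0.5,0,0,1,0],[0,0,0,0,0,1,0],[0,0,0,0,0,1,0],[0,0,0,0,0,1,0],[0,0,0,0,0,1,0],[0,0,0,0,0,1,0],[0,0,0,0,0,1,0],[0,0,0,0,0,1,0],[0,0,0,0,0,1,0],[0,0,0,0,0,1,0]]])

```text
clock: 27.3
position: [0.464, -0.199, 0.2477]
tool_rot: [-3.141, -0.0, 0.39]
force: [-1.1, 0.3, 0.4]
grip_width: 0.0429
finger_force: 0.0
```

Call:
move_arm(plan=[[[0,0,0,0,0,1,0],[0,0,0,0,0,1,0],[0,0,0,0,0,1,0],[0,0,0,0,0,1,0],[0,0,0,0,0,0.9,0],[1,0,0,0,0,0,0],[1,0,0,0,0,0,0],[1,0,0,0,0,0,0],[1,0,0,0,0,0,0],[0.3,0,0,0,0,0,0]]])

```text
clock: 28.3
position: [0.5508, -0.209, 0.2473]
tool_rot: [-3.141, -0.0, -0.118]
force: [-0.9, 0.7, -0.2]
grip_width: 0.0425
finger_force: 0.0
```

```bash
python3 go.py .558 -.2122 .147 -7; python3 - <<'E'
from workcell import *
import cv2,numpy as np
f=grab_frame("scene");cv2.imwrite("pics/k1.png",cv2.resize(cv2.cvtColor(f["color"],cv2.COLOR_RGB2BGR)[110:230,270:430],(800,600),interpolation=cv2.INTER_CUBIC))
E
```

```text
t 28.3 pos [ 0.5508 -0.209   0.2473] rpy [-179.96   -0.     -6.76] w 0.0425 F [-0.9  0.7 -0.2]
shift now-axes [0.38 0.12 5.02] target-axes [0.38 0.11 5.02] turn [-0.01 -0.    0.04] q7 -1.52
```

View pics/k1.png

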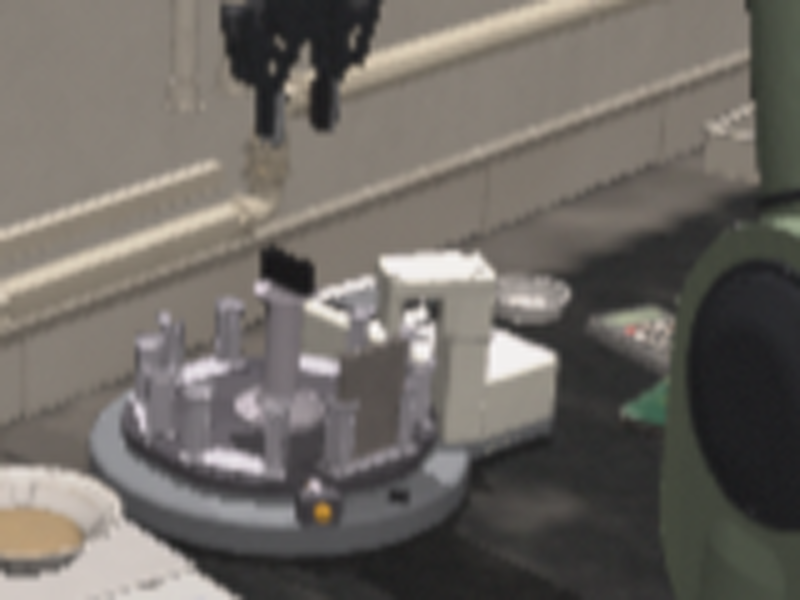

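The new slab stands fully seated at the loading station (about (375,395)), and the open fingers are over the knob at (287,270). Descending on the knob.

Call:
move_arm(plan=[[[0.35,0.1,0,0,0,0.04,0],[0,0,0,0,0,0,0],[0,0,0.6,0,0,0,0],[0,0,0.9,0,0,0,0],[0,0,0.9,0,0,0,0],[0,0,0.9,0,0,0,0],[0,0,0.9,0,0,0,0],[0,0,0.6,0,0,0,0],[0,0,0,0,0,0,0],[0,0,0,0,0,0,0]]])

```text
clock: 29.35
position: [0.5563, -0.2122, 0.1515]
tool_rot: [-3.142, -0.0, -0.123]
force: [-0.1, -0.5, 0.2]
grip_width: 0.0428
finger_force: 0.0
```

```bash
python3 go.py .558 -.2122 .149 -7
```

```text
t 29.35 pos [ 0.5563 -0.2122  0.1515] rpy [-180.     -0.     -7.05] w 0.0428 F [-0.1 -0.5  0.2]
shift now-axes [ 0.08 -0.01  0.12] target-axes [ 0.08 -0.01  0.12] turn [-0.   -0.   -0.01] q7 -1.56
```

Call:
move_arm(plan=[[[0.06,0,0.1,0,0,0,-1],[0,0,0,0,0,0,-1],[0,0,0,0,0,0,-1],[0,0,0,0,0,0,-1],[0,0,0,0,0,0,-1],[0,0,0,0,0,0,-1],[0,0,0,0,0,0,-1],[0,0,0,0,0,0,-1],[0,0,0,0,0,0,-1],[0,0,0,0,0,0,-1]]], grip_force=80)

```text
clock: 30.35
position: [0.5577, -0.2155, 0.1502]
tool_rot: [3.138, -0.002, -0.125]
force: [-0.8, -14.3, 2.5]
grip_width: 0.0114
finger_force: 78.2
```

```bash
python3 go.py .558 -.2122 .149 -7;python3 -c "
from workcell import *;print(observe()['moment'])"
```

```text
t 30.35 pos [ 0.5577 -0.2155  0.1502] rpy [ 1.798e+02 -1.200e-01 -7.190e+00] w 0.0114 F [ -0.8 -14.3   2.5]
shift now-axes [-0.   -0.17  0.06] target-axes [-0.   -0.17  0.06] turn [ 0.03 -0.02 -0.03] q7 -1.56
[-3.06631954  0.2652196  -0.13138128]
```

Call:
move_arm(plan=[[[0,0.09,0,0,0,0,-1],[0,0.09,0,0,0,0,-1],[0,0,0,0,0,-0.4,-1],[0,0,0,0,0,-0.6,-1],[0,0,0,0,0,-0.6,-1],[0,0,0,0,0,-0.6,-1],[0,0,0,0,0,-0.6,-1],[0,0,0,0,0,-0.6,-1],[0,0,0,0,0,-0.6,-1],[0,0,0,0,0,-0.6,-1]]])

```text
clock: 31.35
position: [0.5577, -0.2162, 0.1502]
tool_rot: [3.141, -0.001, 0.361]
force: [0.1, -0.2, 5.9]
grip_width: 0.0113
finger_force: 80.2
```

```bash
python3 go.py .5577 -.2155 .149 53;python3 -c "
from workcell import *;print(observe()['moment'])"
```

```text
t 31.35 pos [ 0.5577 -0.2162  0.1502] rpy [ 1.7994e+02 -8.0000e-02  2.0660e+01] w 0.0113 F [ 0.1 -0.2  5.9]
shift now-axes [ 0.01 -0.03  0.06] target-axes [ 0.03 -0.02  0.06] turn [ 0.01 -0.01 -5.39] q7 -1.14
[ 0.10936802  0.08982189 -0.51705037]
```

Call:
move_arm(plan=[[[0,0,0,0,0,-0.6,-1],[0,0,0,0,0,-0.6,-1],[0,0,0,0,0,-0.6,-1],[0,0,0,0,0,-0.6,-1],[0,0,0,0,0,-0.6,-1],[0,0,0,0,0,-0.6,-1],[0,0,0,0,0,-0.6,-1],[0,0,0,0,0,-0.6,-1],[0,0,0,0,0,-0.55,-1],[0,0,0,0,0,0,-1]]])

```text
clock: 32.35
position: [0.558, -0.2167, 0.1502]
tool_rot: [3.139, -0.001, 0.92]
force: [2.3, -1.7, 5.4]
grip_width: 0.0109
finger_force: 79.9
```

```bash
python3 go.py .5577 -.2155 .149 53;python3 -c "
from workcell import *;print(observe()['moment'])"
```

```text
t 32.35 pos [ 0.558  -0.2167  0.1502] rpy [ 1.7985e+02 -3.0000e-02  5.2700e+01] w 0.0109 F [ 2.3 -1.7  5.4]
shift now-axes [ 0.04 -0.05  0.06] target-axes [ 0.04 -0.05  0.06] turn [ 0.02 -0.01 -0.05] q7 -0.66
[-0.49666032 -0.38733285 -0.07620546]
```

Now at the click. Releasing, rising, and backing off to check.

Call:
move_arm(plan=[[[0,0,0,0,0,0,0],[0,0,0,0,0,0,0],[0,0,0,0,0,0,0],[0,0,0,0,0,0,0],[0,0,0,0,0,0,0],[0,0,-0.5,0,0,0,0],[0,0,-0.9,0,0,0,0],[0,0,-1,0,0,0,0],[0,0,-1,0,0,0,0],[0,0,-1,0,0,0,0]]])

```text
clock: 33.35
position: [0.5571, -0.2158, 0.2388]
tool_rot: [3.141, -0.0, 0.919]
force: [0.0, 0.1, 0.3]
grip_width: 0.0427
finger_force: 0.0
```

Call:
move_arm(plan=[[[0,0,-1,0,0,0,0],[0,0,-1,0,0,0,0],[0,0,-1,0,0,0,0],[0,-1,-0.5,0,0,0,0],[0,-1,0,0,0,0,0],[0,-1,0,0,0,0,0],[0,-1,0,0,0,0,0],[0,-1,0,0,0,0,0],[0,-1,0,0,0,0,0],[0,-1,0,0,0,0,0]]])

```text
clock: 34.35
position: [0.4451, -0.1303, 0.3079]
tool_rot: [3.141, -0.0, 0.919]
force: [0.5, 0.2, 0.3]
grip_width: 0.0427
finger_force: 0.0
```

```bash
python3 - <<'E'
from workcell import *
import cv2,numpy as np
o=[]
for n,x,y,w,h,X,Y in(("scene",280,140,100,112,190,205),("top",330,140,100,112,185,165)):
    i=cv2.cvtColor(grab_frame(n)["color"],cv2.COLOR_RGB2BGR)
    o.append(np.hstack([cv2.resize(i[b:b+d,a:a+c],(400,300),interpolation=cv2.INTER_CUBIC) for a,b,c,d in((x,y,w,75 if n=="scene" else 95),(X,Y,107,80))]))
cv2.imwrite("pics/end.png",np.vstack(o))
s=observe();print(s["clock"],s["position"],s["force"])
E
```

```text
34.45 [ 0.44456422 -0.12973843  0.30825322] [-0.76178657 -0.40841266 -0.01761452]
```

View pics/end.png

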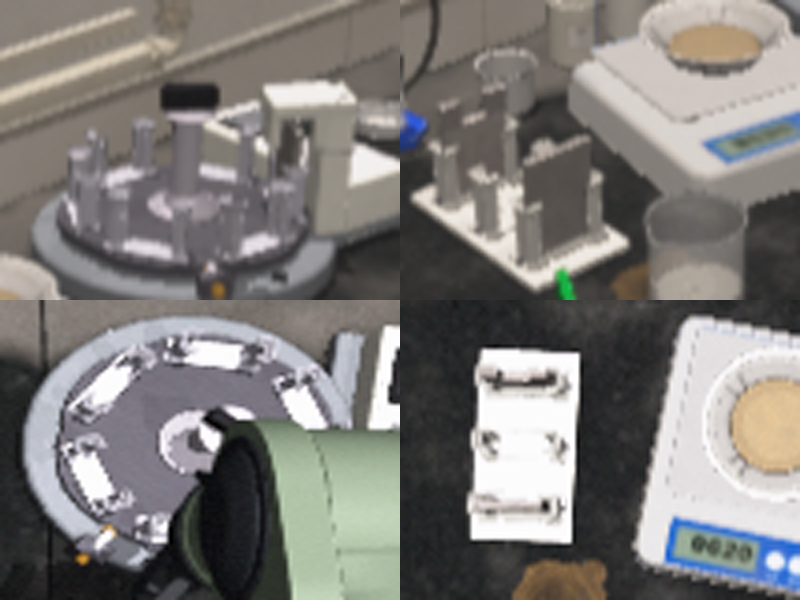

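The slab now stands under the arch (about (290,145) in the upper-left panel), the loading slot is empty, and the carousel slots line up as they did at the start. In the rack, the measured slab is seated in the near slot, the middle slot is empty, and the notched slab is at the back.

```bash
python3 -c "
from workcell import *;print(job_done())"
```

```text
the job is handed in; nothing more can be done
None
```

The job is handed in, at about 34.5 s of the 64 s allowed: the measured slab is seated in the rack's free slot, the new slab stands in the reading head after one click of the carousel, and the notched slab was left in its place.

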